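# Show the dust extractor's filter cassette to the code reader

## Robot

A 6-joint arm with a two-finger parallel gripper is mounted at the origin on the work surface. World frame = base frame: x ahead of the robot, y to its left, z up, the work surface at z = 0. Lengths are in mm, angles in rad, forces in N, time in s.
With the tool pointing down it reaches from about 275 to 825 mm from the base axis. Payload 5.2 kg.
Tool frame: the origin (TCP) lies at the very end of the fingers, on their centre line; the grasp point (between the pads) lies 19 mm behind it; x points along the fingers, z is the direction in which the jaws open and shut, and the axes are right-handed (so a half turn about x gives the same grasp; the last joint's range is limited). The gripper opens to 93 mm and grips with 3 to 60 N. Pads are 15 mm wide; open, the fingers measure 128 mm over their backs; the gripper's body (75 mm by 188 mm) begins 65 mm behind the grasp point.
Start: joints at [0.993, 0.259, 1.535, -0, 1.348, -0.203], TCP at [201.326, 511.833, 218.653] pointing down, gripper open.
Joint ranges: [-3.14, 3.14], [-0.91, 2.08], [0.19, 2.58], [-1.22, 4.36], [0.22, 2.71], [-3.12, 3.12]. Speed limits (rad/s): [2.57, 2.57, 3.14, 3.14, 3.14, 3.14].

## Interface

Orientations are given as a 3x3 rotation matrix whose columns are the frame's x, y, z axes.
In Python, from bench import arm, vision, order gives the robot as it stands.
- The arm moves only by the tool step_arm, never from a script. Its argument "rows" is a list of rows, each a list of 3 entries, a list of its own where there are three numbers: the turn, a rotation vector about the tool's x, y, z in rad, then the shift along the tool's x, y, z in m, then the finger opening in m, from 0 to 0.093. In form: [[[wx, wy, wz], [dx, dy, dz], gripper], ...]. A call has 1 to 10 rows; each row shifts and turns the commanded pose from where the row before left it, along the tool's axes as they then stand; what a row does not reach is not made up. A row lasts 1/12 s, in which the tool goes at most 41.7 mm and 7.16 degrees, less where a joint would pass 70% of its speed; a pose out of reach is approached as far as the arm can. A call with a gripper value outside its range is refused whole. The fingers move at their own pace and stop on an object; the grip force is fixed at half the most. Time passes only in rows, so rows that do not move let the fingers close. It gives the time, the measured TCP pose, the force and the opening at its end, in the units of the state.
- arm.read_state(): the state, without advancing time (a new reading comes with each control period).
- vision.grab_frame(name): name is "scene" or "top" or "wrist"; returns the picture (420x560x3 uint8, red, green, blue); there is no depth.
- vision.calibration(name): a dict with "mtx" (3x3 intrinsics, pixels), "dist" ([k1, k2, p1, p2, k3] as OpenCV has them; the pictures are not rectified), "pose" (4x4, takes a point from camera to world coordinates). Camera axes: x right, y up, looking along -z (the intrinsics and any distortion apply to the point x, -y, -z); pixel columns grow to the right and rows downward; lengths in mm; the calibration is good to about 2 mm. A picture is of the moment at which its call begins: read the wrist's pose just before it. calibration takes no time and is no camera call; for the wrist camera it gives the pose at the moment of the call.
- order.sign_off(): hands the job in, once; it reports no verdict.
The state is a dict: "time": time; "joints": joint angles; "qd": joint speeds; "joint_torque": joint torques, N m; "eef_pos": TCP position; "tool_rot": TCP orientation; "contact_force": force on the tool from outside, world axes, zero at the start; "ft_torque": the same for the moment, N m; "finger_gap": finger opening in mm.
Only numpy, scipy, OpenCV 4.12 (cv2) and the standard library are available. Lean on these libraries where they do the work, as an engineer would, in place of code of your own. Each camera call takes 0.05 s, during which the arm holds its last target.

## Task

The dust extractor's filter has to be logged: lift the extractor's cover flap and swing it back past upright so that it stays open, then draw the filter cassette beneath up out of its slot by its pull tab. Keeping it upright, hold the cassette by the tab in front of the code reader, its bar-code label squarely facing the reader's window, centred on it and about 10 cm away, without touching the reader or disturbing the tub, bottle and beaker. Finish while still holding it there, motionless in mid-air; do not put it down or let go.

Things in the scene. Friction and masses are not known exactly. Their poses are not given: they have to be found in the camera images.
- extractor: Bench-top dust extractor, fixed: white box 240 mm deep (x), 250 mm wide (y), flat top 150 mm above the bench; a silencer 60 mm across sticks out 122 mm behind, its axis 75 mm up. Origin: on the bench under the box's centre; x from the louvred front (robot's side) to the back, y to its left, z up. In its top, under the flap, is the service well with the filter cassette.
- well (a point): Centre of the service well's floor, at x = -20, y = 0, z = 105 mm in the extractor's frame (same axes). The well is 45 mm deep, 110 mm in x by 150 mm in y, centred here. In its floor, centred here, is the slot (28 mm in x by 116 mm in y) in which the cassette hangs by its flange. The shut flap hides it all.
- flap (a joint): Angle of the steel cover flap (rad): 0 shut and level, 1.57 upright, 2.3 at its stop, leaning back. A plate 4 mm thick, 133 mm from hinge to free edge, 170 mm wide, 0.3 kg, on the extractor's top; hinge behind the well, free edge towards the robot. The hinge is stiff: the flap stays where it is left, lifting it at the knob takes about 4 N. It may start a little ajar.
- flap_knob (a point): Grip point of the flap's pull knob: a round steel head 20 mm in diameter, 16 mm tall, on a 14 mm stem, 30 mm tall in all, standing on the outer face 18 mm from the free edge, mid-width. The point is on the knob's axis, 22 mm from the outer face. The frame turns with the flap: z out of the outer face, x towards the hinge, y along the hinge.
- flap_hinge (a point): Middle of the flap's hinge line, at x = +45, y = 0, z = 150 mm in the extractor's frame. Its own frame turns with the flap, y along the hinge; the knob's grip point is always at x = -112, y = 0, z = +26 mm in it. Lifting carries the knob up, then towards the back.
- cassette: Loose grey filter cassette, 0.25 to 0.5 kg, upright in the slot under the flap: a plate 22 (x) by 110 (y) by 88 mm (z), pleated on both faces, with a flange 36 by 128 by 5 mm on top and a pull tab on that. Origin: centre of its lower edge, 17 mm above the bench at first; x is the normal of the labelled face, at first towards the extractor's back; z up. Play in the slot: 3 mm all round.
- tab (a point): Grip point on the cassette's pull tab, 116 mm above its lower edge, on its centre line. The tab is an upright block 12 mm thick (cassette's x), 32 mm wide (y), from 93 to 127 mm above the cassette's lower edge (34 mm above the flange); it can be pinched either way from above. Same axes as the cassette.
- label (a point): Centre of the white bar-code label (64 mm wide, 22 mm tall) on the cassette's +x face: 70 mm above the cassette's lower edge, on its centre line, 11.5 mm from its mid-plane. Same axes as the cassette.
- reader: Black hands-free code reader, fixed, left or right of the extractor: round foot 110 mm in diameter, bent neck, head 64 mm deep, 62 mm wide, 46 mm tall, its centre 220 mm above the bench. Origin: on the bench under the foot's centre; it looks along its -x axis (roughly towards the robot), z up.
- window (a point): Centre of the reader's upright window, on the head's front face, 220 mm above the bench and 36 mm from the foot's axis. Same axes as the reader: the window looks along -x.
- tub: Bystander: closed white plastic tub, 148 mm in diameter, 108 mm tall. Origin under its centre. It stands on the other side from the reader.
- bottle: Bystander: blue plastic bottle, 72 mm in diameter, 150 mm tall. Origin under its centre.
- beaker: Bystander: empty glass beaker, 68 mm in diameter, 90 mm tall. Origin under its centre.
Mind the look-alikes: they are no part of the job. Several things have the shape of the reader; the one meant has the colours described above.

How it is judged:
By the outcome, as a careful person would: the job done as asked, in the order asked, and still so for the second after the job is handed in, while the arm keeps its last pose, push and grip.
It also fails if it takes over 64 s, if anything falls off the work surface, if the arm or the gripper's body presses on something with over 40 N, if the wrist force passes 120 N, or if a joint passes its speed limit or range.

## Working session

There is one attempt and no reset: what is moved stays moved. The work goes in short steps, Python scripts to look and compute and a tool call to move; the robot and the scene stay as the last step left them, time stands still between calls to the robot, and variables do not carry over. Pictures are saved under pics/ and viewed, and the job is handed in when it is done.

Besides the shell and the picture viewer there is one more tool, called after "Emit:" in YAML: its name, and indented under it one key for each argument. step_arm: Moves the arm, as the interface text tells. Its arguments: {"type":"object","properties":{"rows":{"type":"array","items":{"type":"array"}}},"required":["rows"]}

```bash
ls; mkdir -p pics; python3 - <<'E'
from bench import arm, vision, order
import cv2, numpy as np
print(arm.read_state())
for n in ("scene","top","wrist"):
    c=vision.calibration(n); print(n,np.round(c["mtx"],1).tolist(),c["dist"],np.round(c["pose"],3).tolist())
    cv2.imwrite(f"pics/{n}0.png",vision.grab_frame(n)[:,:,::-1])
E
```

```text
pics
{'time': 0.0, 'joints': array([ 9.93214333e-01,  2.59335615e-01,  1.53607268e+00, -2.17215187e-06,
        1.34796288e+00, -2.02809630e-01]), 'qd': array([ 0.00012145,  0.00030925, -0.00068106,  0.0004997 ,  0.00165957,
       -0.00291737]), 'joint_torque': array([-7.84842941e-04, -4.37295842e+01, -2.83993042e+01,  7.18245702e-02,
        4.13003017e-02, -1.52075172e-04]), 'eef_pos': array([201.02109563, 511.37704757, 217.82583715]), 'tool_rot': array([[-9.69296112e-04, -9.30590978e-01,  3.66059409e-01],
       [-1.49117373e-03,  3.66060519e-01,  9.30589852e-01],
       [-9.99998418e-01,  3.56158949e-04, -1.74249386e-03]]), 'contact_force': array([ 0.05045686, -0.66455691,  0.35512577]), 'ft_torque': array([-0.05155423, -0.05061553,  0.01974318]), 'finger_gap': 92.53247732246076}
scene [[500.8, 0.0, 274.9], [0.0, 500.8, 207.3], [0.0, 0.0, 1.0]] [-0.09148251  0.          0.          0.          0.        ] [[-0.713, -0.594, 0.373, 1002.887], [0.701, -0.613, 0.363, 509.647], [0.013, 0.521, 0.854, 1244.571], [0.0, 0.0, 0.0, 1.0]]
top [[427.4, 0.0, 280.8], [0.0, 427.4, 206.5], [0.0, 0.0, 1.0]] [-0.13277191  0.          0.          0.          0.        ] [[0.007, 0.99, -0.143, 379.171], [-1.0, 0.01, 0.015, 54.104], [0.016, 0.143, 0.99, 1167.03], [0.0, 0.0, 0.0, 1.0]]
wrist [[310.4, 0.0, 281.5], [0.0, 310.4, 210.4], [0.0, 0.0, 1.0]] [0.00766138 0.         0.         0.         0.        ] [[0.366, -0.889, -0.274, 124.878], [0.931, 0.35, 0.109, 541.313], [-0.001, -0.295, 0.956, 383.456], [0.0, 0.0, 0.0, 1.0]]
```

View pics/scene0.png

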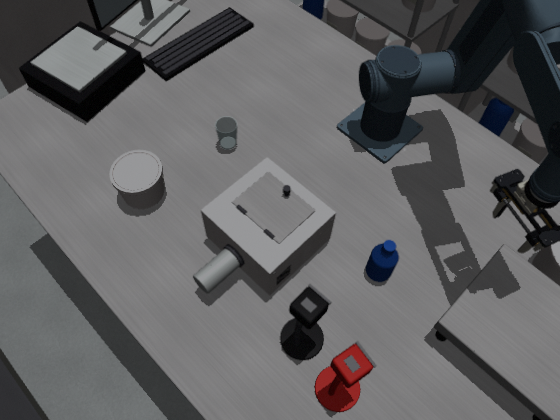

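View pics/top0.png

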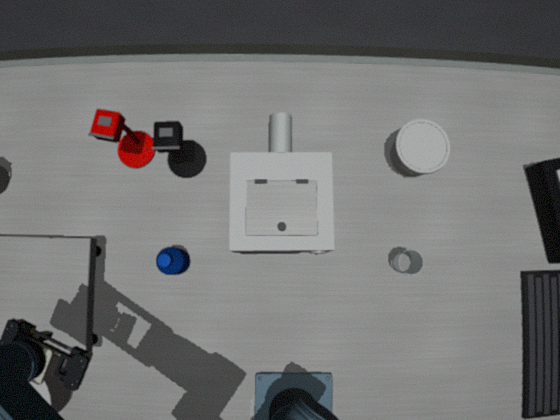

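View pics/wrist0.png

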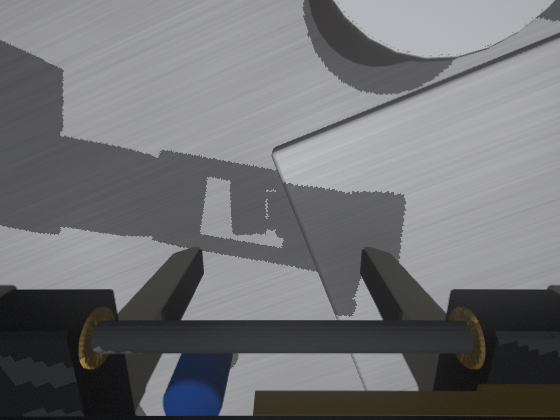

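Scene: the extractor is central, with its flap knob at top-view (281,226). The black reader has its head at (167,135) and foot at (187,159), with a red decoy beside it. The bottle is at (173,261), the beaker at (405,260) and the tub at (423,147). I'll measure these next.

```bash
cat > h.py <<'E'
import numpy as np, cv2
from bench import arm, vision, order
def ray(c,uv):
    p=cv2.undistortPoints(np.array([[uv]],float),np.array(c["mtx"]),np.array(c["dist"]))[0,0]
    P=np.array(c["pose"]); d=P[:3,:3]@np.array([p[0],-p[1],-1.]); return P[:3,3],d
def plane(c,uv,z):
    o,d=ray(c,uv); return o+d*(z-o[2])/d[2]
def tri(c1,u1,c2,u2):
    o1,d1=ray(c1,u1);o2,d2=ray(c2,u2)
    A=np.stack([d1,-d2],1); s=np.linalg.lstsq(A,o2-o1,rcond=None)[0]
    a=o1+d1*s[0];b=o2+d2*s[1]; return (a+b)/2,np.linalg.norm(a-b)
def proj(c,p):
    P=np.array(c["pose"]); q=P[:3,:3].T@(np.array(p,float)-P[:3,3]); q=np.array([q[0],-q[1],-q[2]])
    return cv2.projectPoints(q[None],np.zeros(3),np.zeros(3),np.array(c["mtx"]),np.array(c["dist"]))[0][0,0]
E
python3 - <<'E'
import cv2
t=cv2.imread('pics/top0.png'); s=cv2.imread('pics/scene0.png')
def crop(i,x,y,w,h,k,n): cv2.imwrite(n,cv2.resize(i[y:y+h,x:x+w],None,fx=k,fy=k,interpolation=cv2.INTER_CUBIC))
crop(t,220,105,125,155,3.8,'pics/t_ext.png')
crop(t,80,95,135,90,5.5,'pics/t_rd.png')
crop(s,190,150,160,145,4.1,'pics/s_ext.png')
crop(s,265,280,120,135,4.3,'pics/s_rd.png')
E
```

```text
(no output)
```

View pics/t_ext.png

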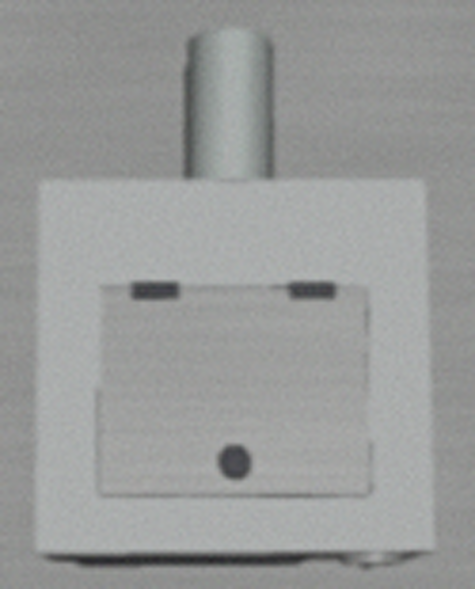

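View pics/t_rd.png

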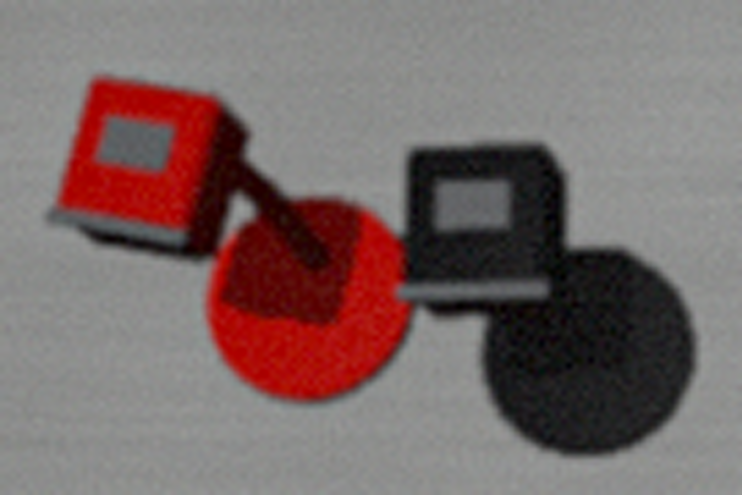

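View pics/s_ext.png

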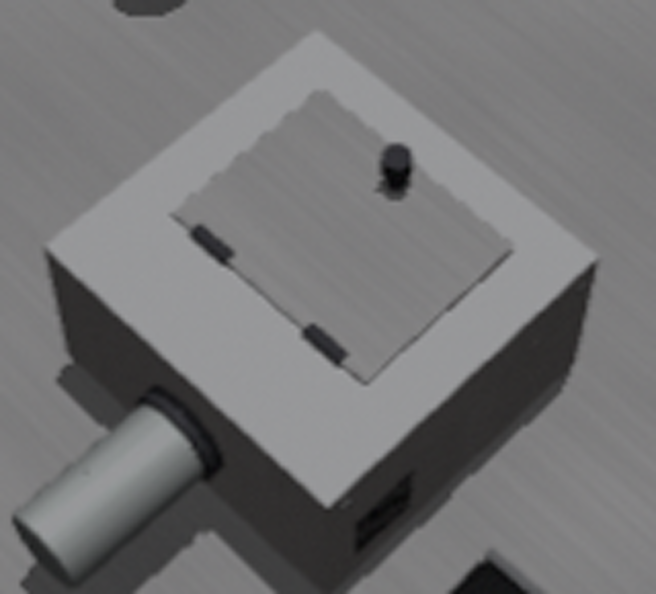

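View pics/s_rd.png

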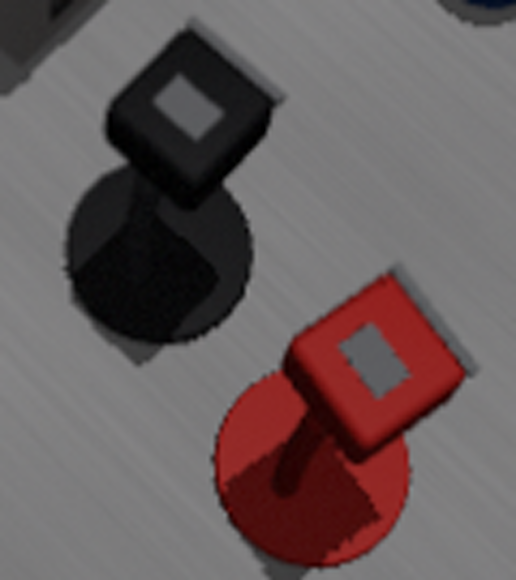

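```bash
python3 - <<'E'
from h import *
ct,cs=vision.calibration("top"),vision.calibration("scene")
def T(x,y,ox,oy,k): return ((x+.5)/k-.5+ox,(y+.5)/k-.5+oy)
te=lambda x,y:T(x,y,220,105,3.8); se=lambda x,y:T(x,y,190,150,4.1)
tr=lambda x,y:T(x,y,80,95,5.5); sr=lambda x,y:T(x,y,265,280,4.3)
tp=dict(FR=te(434,550),FL=te(37,552),BL=te(41,180),BR=te(424,180)); sp=dict(FR=se(317,30),FL=se(598,262),BL=se(335,505),BR=se(48,250))
for k in tp:
    print(k,plane(ct,tp[k],150).round(1),plane(cs,sp[k],150).round(1),tri(ct,tp[k],cs,sp[k])[0].round(1),tri(ct,tp[k],cs,sp[k])[1].round(1))
print('knob top',plane(ct,te(235,462),184).round(1),plane(cs,se(398,152),184).round(1),tri(ct,te(235,458),cs,se(398,152)))
for n,a,b in [('hingeL',(100,286),(366,383)),('hingeR',(368,286),(173,214)),('freeL',(98,495),(512,246)),('freeR',(371,495),(322,90))]:
    print(n,plane(ct,te(*a),152).round(1),plane(cs,se(*b),152).round(1),tri(ct,te(*a),cs,se(*b)))
print('plate L',tri(ct,tr(399,288),cs,sr(283,98)));print('plate R',tri(ct,tr(548,282),cs,sr(193,20)))
for n,a,b in [('headlabel',(432,181),(208,137)),('',(508,180),(153,103)),('',(512,229),(181,73)),('',(434,232),(223,107))]:
    print(n,tri(ct,tr(*a),cs,sr(*b)), plane(ct,tr(*a),243).round(1),plane(cs,sr(*b),243).round(1))
# foot
print('foot',plane(ct,tr(589,351),6).round(1))
for n in [(147,0),]:
    pass
print('bottle',plane(ct,(173,261),75),'beaker',plane(ct,(405,260),45),'tub',plane(ct,(423,146),108))
print('redfoot',plane(ct,tr(310,300),6),'red head',plane(ct,tr(137,145),243))
print('shelf corner',plane(ct,(96,237),0),plane(ct,(96,237),100),tri(ct,(96,237),cs,(500,248)))
E
```

```text
FR [424.3 -88.3 150. ] [427.  -86.3 150. ] [424.5 -88.9 145.2] 0.0
FL [421.  160.2 150. ] [426.5 164.3 150. ] [421.4 161.2 140.3] 0.1
BL [660.3 163.6 150. ] [658.2 167.5 150. ] [659.2 165.4 149.1] 4.4
BR [663.2 -84.4 150. ] [666.  -79.9 150. ] [664.4 -84.4 143.3] 2.0
knob top [475.4  37.5 184. ] [474.6  35.2 184. ] (array([477.27222242,  37.61763513, 189.46533961]), np.float64(0.007470534247409691))
hingeL [590.3 123.8 152. ] [590.2 124.4 152. ] (array([590.18873596, 124.04230607, 151.65767703]), np.float64(0.4918058858649136))
hingeR [592.1 -47.2 152. ] [593.2 -44.4 152. ] (array([592.33695535, -46.90494694, 148.54221044]), np.float64(1.624802974793067))
freeL [457.  122.5 152. ] [457.5 119.8 152. ] (array([457.58886427, 121.39413914, 153.72301449]), np.float64(2.558368804282444))
freeR [458.4 -48.5 152. ] [459.7 -47.8 152. ] (array([458.64791901, -48.79470404, 149.92858237]), np.float64(0.18391927661021426))
plate L (array([645.64982696, 331.88566597, 241.82930272]), np.float64(0.8467792787046192))
plate R (array([647.79838724, 271.22641906, 240.94231336]), np.float64(3.33832989503
[... 266 characters left out ...]
]
 (array([671.42787751, 286.95545902, 239.44620971]), np.float64(1.3609925623056986)) [670.7 285.5 243. ] [672.2 288.3 243. ]
 (array([669.84933025, 316.38580579, 244.43608582]), np.float64(2.986475412770738)) [669.4 318.  243. ] [670.3 314.9 243. ]
foot [680.8 301.7   6. ]
bottle [393.92398764 311.87857864  75.        ] beaker [ 401.21839557 -293.32708657   45.        ] tub [ 696.02401453 -332.9486664   108.        ]
redfoot [707.50803751 448.82443754   6.        ] red head [708.04103689 448.02242658 243.        ]
shelf corner [457.12660274 550.91538055   0.        ] [450.44675145 508.34479348 100.        ] (array([404.89944972, 461.94115812, 363.61453151]), np.float64(134.69620160573922))
```

Emit:
step_arm:
  rows:
    - [[-0.097,0,0],[-0.01,0,0],0.06]
    - [[-0.097,0,0],[-0.01,0,0],0.06]
    - [[-0.097,0,0],[-0.01,0,0],0.06]
    - [[-0.097,0,0],[-0.01,0,0],0.06]
    - [[0,0,0],[0,-0.019,-0.034],0.06]
    - [[0,0,0],[0,-0.019,-0.034],0.06]
    - [[0,0,0],[0,-0.019,-0.034],0.06]
    - [[0,0,0],[0,-0.019,-0.034],0.06]

```text
time: 0.82
eef_pos: [279.2, 375.4, 258.4]
tool_rot: [[-0.0, -1.0, -0.015], [-0.0, -0.015, 1.0], [-1.0, 0.0, -0.0]]
contact_force: [1.5, -0.1, -0.1]
finger_gap: 60.0
```

```bash
cat >> h.py <<'E'
def need(p,yaw=0.0125,tilt=0.0):
    s=arm.read_state(); R=np.array(s["tool_rot"]); e=np.array(s["eef_pos"])
    x=np.array([-np.sin(tilt),0,-np.cos(tilt)]); z=np.array([0,1.,0]); c,sn=np.cos(yaw),np.sin(yaw); Rz=np.array([[c,-sn,0],[sn,c,0],[0,0,1]])
    x,z=Rz@x,Rz@z; Rt=np.stack([x,np.cross(z,x),z],1)
    from scipy.spatial.transform import Rotation as Ro
    print('t',s["time"],'pos',e.round(1),'F',s["contact_force"].round(1),'gap',round(s["finger_gap"],1),'q',s["joints"].round(2))
    print('shift tool mm',(R.T@(np.array(p)-e)).round(1),'turn',Ro.from_matrix(R.T@Rt).as_rotvec().round(3))
E
python3 -c "
from h import *
need([474.8,36.5,258])"
```

```text
t 0.8167 pos [279.2 375.4 258.4] F [ 1.5 -0.1 -0.1] gap 60.0 q [ 0.69  0.08  1.65 -0.    1.41 -0.89]
shift tool mm [   0.5 -190.6 -341.7] turn [ 0.002 -0.    -0.   ]
```

Emit:
step_arm:
  rows:
    - [[0,0,0],[0,-0.019,-0.0342],0.06]
    - [[0,0,0],[0,-0.019,-0.0342],0.06]
    - [[0,0,0],[0,-0.019,-0.0342],0.06]
    - [[0,0,0],[0,-0.019,-0.0342],0.06]
    - [[0,0,0],[0,-0.019,-0.0342],0.06]
    - [[0,0,0],[0,-0.019,-0.0342],0.06]
    - [[0,0,0],[0,-0.019,-0.0342],0.06]
    - [[0,0,0],[0,-0.019,-0.0342],0.06]
    - [[0,0,0],[0,-0.019,-0.0342],0.06]
    - [[0,0,0],[0,0,0],0.06]

```text
time: 1.65
eef_pos: [457.2, 65.6, 258.3]
tool_rot: [[0.001, -1.0, -0.007], [-0.003, -0.007, 1.0], [-1.0, -0.001, -0.003]]
contact_force: [0.5, 0.2, 0.8]
finger_gap: 59.9
```

```bash
python3 -c "
from h import *
need([474.8,36.5,258])
c=vision.calibration('wrist')
cv2.imwrite('pics/w1.png',vision.grab_frame('wrist')[:,:,::-1])
print(proj(c,[474.8,36.5,184]))"
```

```text
t 1.65 pos [457.2  65.6 258.3] F [0.5 0.2 0.8] gap 59.9 q [-0.1   0.07  1.67 -0.    1.4  -1.68]
shift tool mm [  0.4 -17.4 -29.2] turn [-0.005 -0.003  0.001]
[247.20109979 239.38545364]
```

View pics/w1.png

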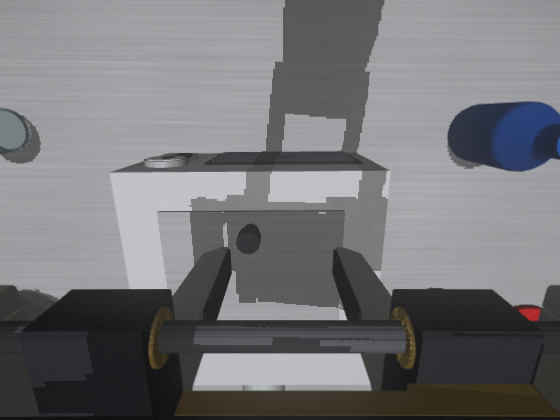

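Emit:
step_arm:
  rows:
    - [[-0.005,0,0],[0,-0.0174,-0.0292],0.06]
    - [[0,0,0],[0.035,0,0],0.06]
    - [[0,0,0],[0.025,0,0],0.06]
    - [[0,0,0],[0.0,0,0],0.06]
    - [[0,0,0],[0.0,0,0],0.06]

```text
time: 2.12
eef_pos: [470.5, 43.5, 197.9]
tool_rot: [[-0.004, -1.0, -0.019], [0.001, -0.019, 1.0], [-1.0, 0.004, 0.001]]
contact_force: [-0.1, 0.6, 0.6]
finger_gap: 60.1
```

```bash
python3 -c "
from h import *
need([474.8,36.5,159])
c=vision.calibration('wrist')
cv2.imwrite('pics/w2.png',vision.grab_frame('wrist')[:,:,::-1])
print(proj(c,[474.8,36.5,184]))"
```

```text
t 2.1167 pos [470.5  43.5 197.9] F [-0.1  0.6  0.6] gap 60.1 q [-0.14  0.14  1.74  0.    1.27 -1.73]
shift tool mm [38.9 -4.3 -7.1] turn [ 0.007  0.001 -0.004]
[271.10189512 256.91708205]
```

View pics/w2.png

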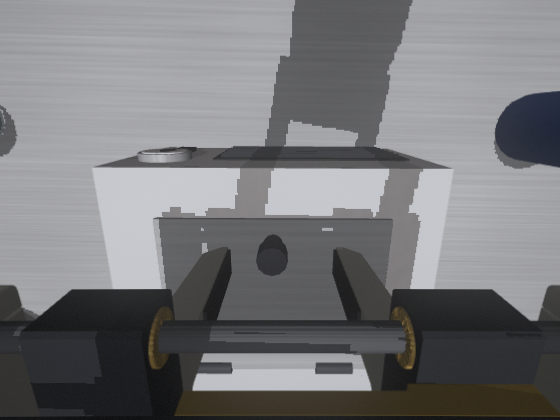

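Emit:
step_arm:
  rows:
    - [[0.006,0,0],[0.012,-0.0043,-0.0071],0.06]
    - [[0,0,0],[0.014,0,0],0.06]
    - [[0,0,0],[0.013,0,0],0.06]
    - [[0,0,0],[0,0,0],0.06]
    - [[0,0,0],[0.0,0,0],0.06]

```text
time: 2.58
eef_pos: [476.9, 35.8, 161.0]
tool_rot: [[0.001, -1.0, -0.013], [-0.0, -0.013, 1.0], [-1.0, -0.001, -0.0]]
contact_force: [-0.0, 0.7, 0.2]
finger_gap: 60.0
```

```bash
python3 -c "
from h import *
need([474.8,36.5,159])"
```

```text
t 2.5833 pos [476.9  35.8 161. ] F [-0.   0.7  0.2] gap 60.0 q [-0.16  0.18  1.79  0.    1.17 -1.74]
shift tool mm [2.  2.1 0.7] turn [ 0.001 -0.     0.001]
```

Close the fingers on the knob.

Emit:
step_arm:
  rows:
    - [[0,0,0],[0.0015,0.002,0.0007],0.03]
    - [[0,0,0],[0,0,0],0.01]
    - [[0,0,0],[0,0,0],0.01]
    - [[0,0,0],[0,0,0],0.01]
    - [[0,0,0],[0,0,0],0.01]
    - [[0,0,0],[0,0,0],0.01]
    - [[0,0,0],[0.0,0,0],0.01]

```text
time: 3.17
eef_pos: [474.4, 37.3, 158.2]
tool_rot: [[0.0, -1.0, -0.012], [0.003, -0.012, 1.0], [-1.0, -0.0, 0.003]]
contact_force: [0.3, 0.4, 0.5]
finger_gap: 19.1
```

```bash
python3 - <<'E'
from h import *
need([474.8,36.5,159])
# arc plan: flap angle th, tool tilt
H=np.array([589.5,150.]) ; g=lambda th: H+np.array([-112*np.cos(th)+26*np.sin(th),112*np.sin(th)+26*np.cos(th)])
prev=None
for i in range(0,20):
    th=0.1*i; tl=0.5*th*0.6
    x=np.array([-np.sin(tl),-np.cos(tl)]); y=np.array([-np.cos(tl),np.sin(tl)])
    tcp=g(th)+19*x
    if prev is not None:
        d=tcp-prev[0]; print(round(th,1),tcp.round(1),'tilt',round(tl,3),'shift x,y',(d@prev[1]).round(1),(d@prev[2]).round(1))
    prev=(tcp,x,y)
E
```

```text
t 3.1667 pos [474.4  37.3 158.2] F [0.3 0.4 0.5] gap 19.1 q [-0.16  0.18  1.8   0.    1.17 -1.74]
shift tool mm [-0.8 -0.4 -0.8] turn [-0.001  0.003  0.   ]
0.1 [480.1 168.1] tilt 0.03 shift x,y -11.1 -2.6
0.2 [483.8 178.8] tilt 0.06 shift x,y -10.8 -3.4
0.3 [488.5 189. ] tilt 0.09 shift x,y -10.5 -4.1
0.4 [494.2 198.7] tilt 0.12 shift x,y -10.2 -4.8
0.5 [500.8 207.7] tilt 0.15 shift x,y -9.8 -5.5
0.6 [508.3 216. ] tilt 0.18 shift x,y -9.3 -6.2
0.7 [516.6 223.5] tilt 0.21 shift x,y -8.8 -6.8
0.8 [525.6 230. ] tilt 0.24 shift x,y -8.3 -7.4
0.9 [535.2 235.6] tilt 0.27 shift x,y -7.7 -8.0
1.0 [545.2 240.1] tilt 0.3 shift x,y -7.1 -8.5
1.1 [555.7 243.6] tilt 0.33 shift x,y -6.4 -9.0
1.2 [566.5 246. ] tilt 0.36 shift x,y -5.7 -9.4
1.3 [577.4 247.3] tilt 0.39 shift x,y -5.0 -9.8
1.4 [588.3 247.4] tilt 0.42 shift x,y -4.3 -10.1
1.5 [599.2 246.5] tilt 0.45 shift x,y -3.5 -10.4
1.6 [610.  244.3] tilt 0.48 shift x,y -2.8 -10.6
1.7 [620.4 241.1] tilt 0.51 shift x,y -2.0 -10.8
1.8 [630.5 236.9] tilt 0.54 shift x,y -1.2 -10.9
1.9 [640.1 231.6] tilt 0.57 shift x,y -0.4 -10.9
```

Emit:
step_arm:
  rows:
    - [[0,0,0.03],[-0.0111,-0.0026,0],0.01]
    - [[0,0,0.03],[-0.0108,-0.0034,0],0.01]
    - [[0,0,0.03],[-0.0105,-0.0041,0],0.01]
    - [[0,0,0],[0,0,0],0.01]

```text
time: 3.5
eef_pos: [485.8, 37.4, 190.7]
tool_rot: [[-0.093, -0.996, -0.012], [0.001, -0.012, 1.0], [-0.996, 0.093, 0.003]]
contact_force: [-2.5, 4.8, -0.5]
finger_gap: 18.8
```

```bash
python3 -c "
from h import *
need([488.5,36.8,189],tilt=.09)
c=vision.calibration('top')
cv2.imwrite('pics/t3.png',vision.grab_frame('scene')[100:320,150:400,::-1])"
```

```text
t 3.5 pos [485.8  37.4 190.7] F [-2.5  4.8 -0.5] gap 18.8 q [-0.14  0.23  1.65 -0.01  1.36 -1.72]
shift tool mm [ 1.4 -2.9 -0.6] turn [-0.     0.003 -0.003]
```

View pics/t3.png

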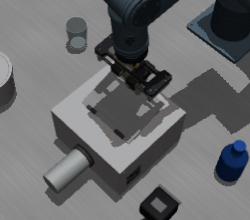

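Emit:
step_arm:
  rows:
    - [[0,0,0.03],[-0.0095,-0.0065,0],0.01]
    - [[0,0,0.03],[-0.0095,-0.006,0],0.01]
    - [[0,0,0.03],[-0.009,-0.0063,0],0.01]
    - [[0,0,0.03],[-0.0088,-0.0068,0],0.01]
    - [[0,0,0.03],[-0.0083,-0.0074,0],0.01]
    - [[0,0,0.03],[-0.0077,-0.008,0],0.01]
    - [[0,0,0.03],[-0.0071,-0.0085,0],0.01]
    - [[0,0,0],[0,0,0],0.01]

```text
time: 4.22
eef_pos: [544.4, 38.3, 240.4]
tool_rot: [[-0.3, -0.954, -0.013], [-0.001, -0.013, 1.0], [-0.954, 0.3, 0.003]]
contact_force: [-3.1, 5.4, 7.6]
finger_gap: 19.1
```

```bash
python3 -c "
from h import *
need([545.2,36.8,240.1],tilt=.3)
cv2.imwrite('pics/s4.png',vision.grab_frame('scene')[100:320,150:400,::-1].repeat(2,0).repeat(2,1))"
```

```text
t 4.2167 pos [544.4  38.3 240.4] F [-3.1  5.4  7.6] gap 19.1 q [-0.11  0.45  1.25 -0.03  1.75 -1.7 ]
shift tool mm [ 0.  -0.8 -1.5] turn [ 0.001  0.003 -0.005]
```

View pics/s4.png

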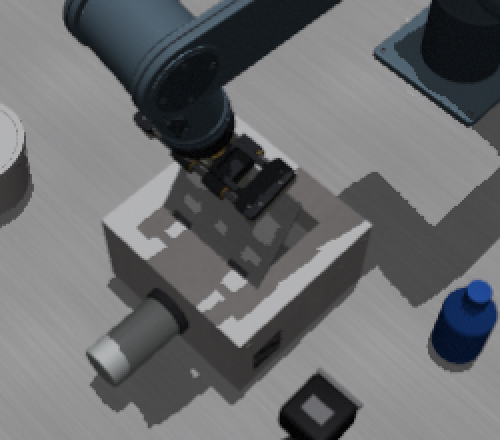

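The flap is at about 1 rad, so I'll carry on. y force of 5 N is small; adding a slight −y relief.

Emit:
step_arm:
  rows:
    - [[0,0,0.03],[-0.0064,-0.009,0],0.01]
    - [[0,0,0.03],[-0.0057,-0.0094,0],0.01]
    - [[0,0,0.03],[-0.005,-0.0098,0],0.01]
    - [[0,0,0.03],[-0.0043,-0.0101,0],0.01]
    - [[0,0,0.03],[-0.0035,-0.0104,0],0.01]
    - [[0,0,0.03],[-0.0028,-0.0106,0],0.01]
    - [[0,0,0],[0,0,0],0.01]

```text
time: 4.85
eef_pos: [610.3, 39.2, 242.8]
tool_rot: [[-0.464, -0.886, -0.013], [-0.003, -0.013, 1.0], [-0.886, 0.464, 0.003]]
contact_force: [1.5, 5.5, 1.8]
finger_gap: 19.1
```

```bash
python3 -c "
from h import *
need([610,37.5,244.3],tilt=.48)
cv2.imwrite('pics/s5.png',vision.grab_frame('scene')[100:320,150:400,::-1].repeat(2,0).repeat(2,1))"
```

```text
t 4.85 pos [610.3  39.2 242.8] F [1.5 5.5 1.8] gap 19.1 q [-0.09  0.71  0.86 -0.05  2.05 -1.69]
shift tool mm [-1.2  1.  -1.7] turn [ 0.002  0.002 -0.003]
```

View pics/s5.png

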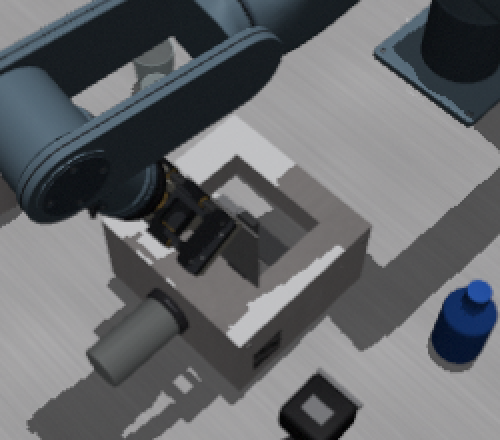

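Emit:
step_arm:
  rows:
    - [[0,0,0.03],[-0.0025,-0.0103,0],0.01]
    - [[0,0,0.03],[-0.0018,-0.0107,0],0.01]
    - [[0,0,0.03],[-0.0006,-0.0109,0],0.01]
    - [[0,0,0.03],[0.0004,-0.0109,0],0.01]
    - [[0,0,0],[0,0,0],0.01]

```text
time: 5.32
eef_pos: [649.1, 39.7, 222.4]
tool_rot: [[-0.569, -0.822, -0.014], [-0.005, -0.013, 1.0], [-0.822, 0.569, 0.003]]
contact_force: [-1.3, 6.9, -7.6]
finger_gap: 19.1
```

```bash
python3 -c "
from h import *
need([649,37.5,225],tilt=.6)
cv2.imwrite('pics/s6.png',vision.grab_frame('scene')[100:320,150:400,::-1].repeat(2,0).repeat(2,1))"
```

```text
t 5.3167 pos [649.1  39.7 222.4] F [-1.3  6.9 -7.6] gap 19.1 q [-0.08  0.91  0.58 -0.07  2.26 -1.69]
shift tool mm [-2.   1.6 -2.2] turn [ 0.003  0.002 -0.006]
```

View pics/s6.png

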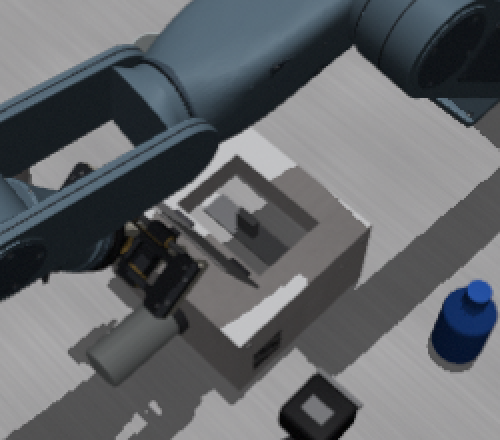

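Emit:
step_arm:
  rows:
    - [[0,0,0],[0,0,-0.002],0.055]
    - [[0,0,0],[0,0,0],0.055]
    - [[0,0,0],[0,0,0],0.055]
    - [[0,0,0],[-0.02,0,0],0.055]
    - [[0,0,0],[-0.03,0,0],0.055]
    - [[0,0,0],[-0.03,0,0],0.055]
    - [[0,0,-0.1],[-0.02,0.014,0],0.055]
    - [[0,0,-0.1],[-0.02,0.014,0],0.055]
    - [[0,0,0],[0,0,0],0.055]

```text
time: 6.12
eef_pos: [674.7, 35.9, 339.8]
tool_rot: [[-0.373, -0.928, -0.011], [-0.005, -0.01, 1.0], [-0.928, 0.373, -0.001]]
contact_force: [-1.1, 0.5, 4.1]
finger_gap: 54.9
```

```bash
python3 -c "
from h import *
need([524.5,38,340],tilt=0)
cv2.imwrite('pics/s7.png',vision.grab_frame('scene')[60:320,150:400,::-1].repeat(2,0).repeat(2,1))"
```

```text
t 6.1167 pos [674.7  35.9 339.8] F [-1.1  0.5  4.1] gap 54.9 q [-0.09  0.8   0.43 -0.05  2.29 -1.7 ]
shift tool mm [ 55.8 139.4   3.9] turn [-0.001 -0.001 -0.382]
```

View pics/s7.png

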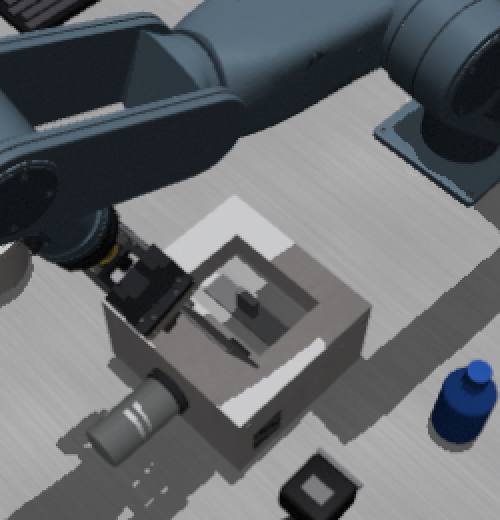

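Emit:
step_arm:
  rows:
    - [[0,0,-0.095],[0.0111,0.0279,0.001],0.055]
    - [[0,0,-0.095],[0.0084,0.0288,0.001],0.055]
    - [[0,0,-0.095],[0.0057,0.0295,0.001],0.055]
    - [[0,0,-0.095],[0.0028,0.0299,0.001],0.055]
    - [[0,0,0],[0,0,0],0.055]
    - [[0,0,0],[0,0,0],0.055]

```text
time: 6.67
eef_pos: [575.1, 37.7, 343.9]
tool_rot: [[-0.079, -0.997, -0.013], [-0.002, -0.013, 1.0], [-0.997, 0.079, -0.001]]
contact_force: [-0.1, -0.9, -0.3]
finger_gap: 54.5
```

```bash
python3 -c "
from h import *
need([524.5,38,340],tilt=0)
c=vision.calibration('wrist'); im=vision.grab_frame('wrist')
cv2.imwrite('pics/w8.png',im[:,:,::-1]); np.save('w8.npy',np.array(c['pose']))
print(proj(c,[524.5,38,144]))
im=vision.grab_frame('top'); cv2.imwrite('pics/t8.png',im[:,:,::-1])"
```

```text
t 6.6667 pos [575.1  37.7 343.9] F [-0.1 -0.9 -0.3] gap 54.5 q [-0.12  0.31  1.16 -0.01  1.74 -1.71]
shift tool mm [ 7.8 50.1  1. ] turn [ 0.    -0.001 -0.079]
[282.7716699  156.55693411]
```

View pics/w8.png

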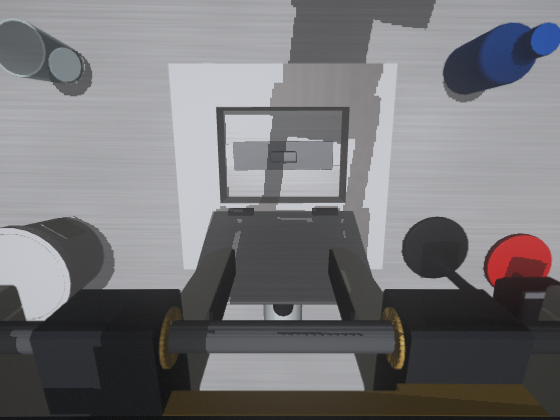

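View pics/t8.png

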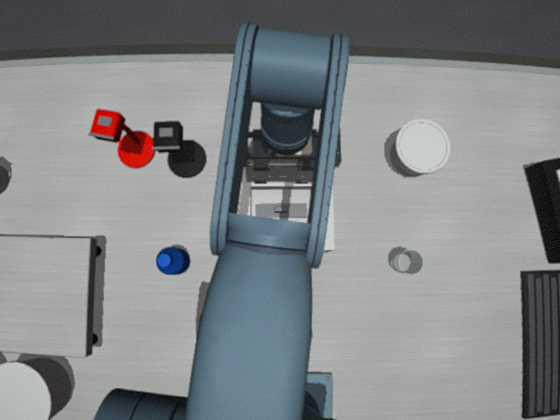

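```bash
python3 -c "
import cv2
i=cv2.imread('pics/w8.png')[100:210,205:360]; i=cv2.convertScaleAbs(i,alpha=1.6)
cv2.imwrite('pics/w8z.png',cv2.resize(i,None,fx=5,fy=5,interpolation=cv2.INTER_CUBIC))"
```

```text
(no output)
```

View pics/w8z.png

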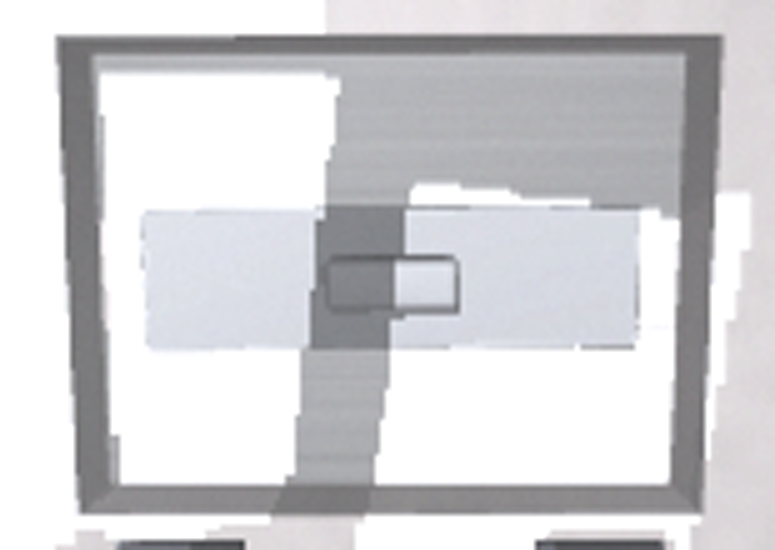

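```bash
python3 -c "
from h import *
c=vision.calibration('wrist'); print(abs(np.array(c['pose'])-np.load('w8.npy')).max())
f=lambda x,y:((x+.5)/5-.5+205,(y+.5)/5-.5+100)
for z,pts in ((144,[(330,258),(460,258),(457,312),(328,310),(394,285)]),(110,[(145,210),(638,208),(635,347),(150,348)]),(150,[(57,37),(722,37),(703,513),(80,513)])):
    P=np.array([plane(c,f(*p),z) for p in pts]); print(P.round(1).tolist(),P[:4].mean(0).round(1))
"
```

```text
5.381577629972355
[[524.7, 22.8, 144.0], [524.4, 53.3, 144.0], [536.9, 52.8, 144.0], [536.8, 22.3, 144.0], [530.8, 37.9, 144.0]] [530.7  37.8 144. ]
[[514.5, -25.5, 110.0], [512.5, 99.8, 110.0], [547.6, 100.8, 110.0], [549.5, -25.0, 110.0]] [531.   37.5 110. ]
[[476.8, -38.3, 150.0], [474.9, 110.4, 150.0], [583.4, 112.5, 150.0], [585.3, -36.6, 150.0]] [530.1  37.  150. ]
```

```bash
python3 -c "
from h import *
c=vision.calibration('wrist'); c['pose']=np.load('w8.npy')
f=lambda x,y:((x+.5)/5-.5+205,(y+.5)/5-.5+100)
for z,pts in ((144,[(330,258),(460,258),(457,312),(328,310),(394,285)]),(110,[(145,210),(638,208),(635,347),(150,348)]),(150,[(57,37),(722,37),(703,513),(80,513)])):
    P=np.array([plane(c,f(*p),z) for p in pts]); print(P.round(1).tolist(),P[:4].mean(0).round(1))
need([525,38,200])
"
```

```text
[[518.5, 23.6, 144.0], [518.1, 54.2, 144.0], [530.7, 53.8, 144.0], [530.6, 23.2, 144.0], [524.5, 38.7, 144.0]] [524.4  38.7 144. ]
[[508.2, -24.8, 110.0], [506.1, 100.8, 110.0], [541.3, 101.8, 110.0], [543.2, -24.2, 110.0]] [524.7  38.4 110. ]
[[470.4, -37.6, 150.0], [468.5, 111.5, 150.0], [577.2, 113.5, 150.0], [579.1, -35.8, 150.0]] [523.8  37.9 150. ]
t 6.7667 pos [580.9  36.8 343.1] F [ 0.4 -0.2  0.3] gap 54.8 q [-0.12  0.32  1.15 -0.01  1.74 -1.71]
shift tool mm [147.   44.7   2. ] turn [ 0.    -0.001 -0.077]
```

Emit:
step_arm:
  rows:
    - [[0,0,-0.04],[0.0,0.029,0.001],0.055]
    - [[0,0,-0.038],[0.01,0.027,0.001],0.055]
    - [[0,0,0],[0.04,0,0],0.055]
    - [[0,0,0],[0.04,0,0],0.055]
    - [[0,0,0],[0.03,0,0],0.055]
    - [[0,0,0],[0,0,0],0.055]
    - [[0,0,0],[0,0,0],0.055]
    - [[0,0,0],[0,0,0],0.055]

```text
time: 7.43
eef_pos: [526.7, 38.0, 225.9]
tool_rot: [[-0.0, -1.0, -0.013], [-0.0, -0.013, 1.0], [-1.0, 0.0, -0.0]]
contact_force: [0.2, -0.3, 0.6]
finger_gap: 54.8
```

```bash
python3 -c "
from h import *
need([524.4,38.5,115])
c=vision.calibration('wrist'); im=vision.grab_frame('wrist')
cv2.imwrite('pics/w9.png',im[:,:,::-1])
for p in ([524.4,38.5,144],[518.4,22.5,144],[530.4,54.5,144]): print(proj(c,p))
need([524.4,38.5,115])"
```

```text
t 7.4333 pos [526.7  38.  225.9] F [ 0.2 -0.3  0.6] gap 54.8 q [-0.14  0.21  1.57 -0.    1.35 -1.72]
shift tool mm [110.9   2.3   0.6] turn [ 0. -0. -0.]
[282.7303501  214.20953439]
[263.59061915 207.10672485]
[301.60327435 221.21354861]
t 7.4833 pos [526.7  38.  226.6] F [-0.   0.1  0.1] gap 54.9 q [-0.14  0.21  1.58 -0.    1.35 -1.72]
shift tool mm [111.5   2.4   0.6] turn [ 0.    -0.001  0.001]
```

View pics/w9.png

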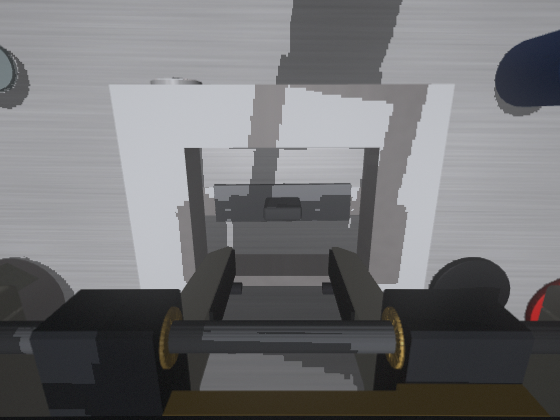

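Emit:
step_arm:
  rows:
    - [[0,0,0],[0.03,0.0023,0.0006],0.055]
    - [[0,0,0],[0.03,0,0],0.055]
    - [[0,0,0],[0.02,0,0],0.055]
    - [[0,0,0],[0,0,0],0.055]
    - [[0,0,0],[0,0,0],0.055]

```text
time: 7.9
eef_pos: [522.5, 38.9, 145.7]
tool_rot: [[-0.001, -1.0, -0.013], [-0.0, -0.013, 1.0], [-1.0, 0.001, -0.0]]
contact_force: [0.3, -0.4, 1.0]
finger_gap: 54.6
```

```bash
python3 -c "
from h import *
need([524.4,38.5,116])
c=vision.calibration('wrist'); im=vision.grab_frame('wrist')
cv2.imwrite('pics/w10.png',im[:,:,::-1])"
```

```text
t 7.9 pos [522.5  38.9 145.7] F [ 0.3 -0.4  1. ] gap 54.6 q [-0.14  0.27  1.7  -0.    1.17 -1.72]
shift tool mm [29.7 -1.9 -0.4] turn [ 0.001 -0.    -0.001]
```

View pics/w10.png

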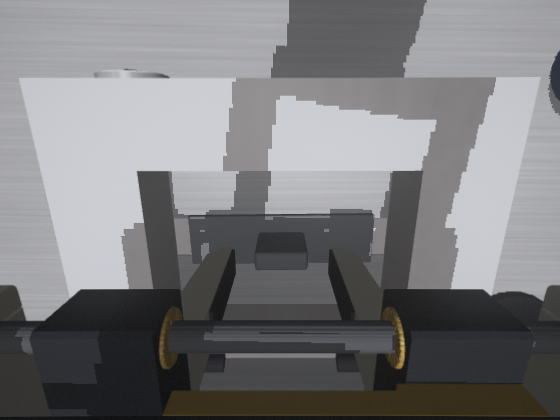

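Emit:
step_arm:
  rows:
    - [[0,0,0],[0.015,-0.0018,-0.0004],0.055]
    - [[0,0,0],[0.014,0,0],0.055]
    - [[0,0,0],[0,0,0],0.055]
    - [[0,0,0],[0,0,0],0.055]

```text
time: 8.28
eef_pos: [524.2, 38.5, 117.1]
tool_rot: [[-0.0, -1.0, -0.013], [-0.0, -0.013, 1.0], [-1.0, 0.0, -0.0]]
contact_force: [-0.3, -0.5, -0.1]
finger_gap: 55.1
```

```bash
python3 -c "
from h import *
need([524.4,38.5,116])"
```

```text
t 8.2833 pos [524.2  38.5 117.1] F [-0.3 -0.5 -0.1] gap 55.1 q [-0.14  0.31  1.73 -0.    1.1  -1.72]
shift tool mm [ 1.1 -0.2 -0.1] turn [ 0.001 -0.    -0.   ]
```

Emit:
step_arm:
  rows:
    - [[0,0,0],[0.001,0,0],0.03]
    - [[0,0,0],[0,0,0],0.02]
    - [[0,0,0],[0,0,0],0.02]
    - [[0,0,0],[0,0,0],0.02]
    - [[0,0,0],[0,0,0],0.02]
    - [[0,0,0],[0,0,0],0.02]
    - [[0,0,0],[-0.005,0,0],0.02]
    - [[0,0,0],[-0.01,0,0],0.02]
    - [[0,0,0],[-0.01,0,0],0.02]
    - [[0,0,0],[0,0,0],0.02]

```text
time: 9.12
eef_pos: [524.4, 38.6, 141.7]
tool_rot: [[0.001, -1.0, -0.013], [-0.001, -0.013, 1.0], [-1.0, -0.001, -0.001]]
contact_force: [0.8, -0.7, -2.8]
finger_gap: 31.9
```

```bash
python3 -c "
from h import *
need([524.4,38.5,260])"
```

```text
t 9.1167 pos [524.4  38.6 141.7] F [ 0.8 -0.7 -2.8] gap 31.9 q [-0.14  0.28  1.7  -0.    1.15 -1.72]
shift tool mm [-1.183e+02 -1.000e-01 -1.000e-01] turn [ 0.001 -0.001  0.001]
```

Emit:
step_arm:
  rows:
    - [[0,0,0],[-0.018,0,0],0.02]
    - [[0,0,0],[-0.02,0,0],0.02]
    - [[0,0,0],[-0.02,0,0],0.02]
    - [[0,0,0],[-0.02,0,0],0.02]
    - [[0,0,0],[-0.02,0,0],0.02]
    - [[0,0,0],[-0.02,0,0],0.02]
    - [[0,0,0],[-0.018,0,0],0.02]
    - [[0,0,0],[0,0,0],0.02]
    - [[0,0,0],[0,0,0],0.02]

```text
time: 9.87
eef_pos: [523.8, 38.7, 276.0]
tool_rot: [[-0.0, -1.0, -0.013], [-0.0, -0.013, 1.0], [-1.0, 0.0, -0.0]]
contact_force: [0.1, -0.3, -2.1]
finger_gap: 31.6
```

```bash
python3 -c "
from h import *
need([533,301.6,275])
cv2.imwrite('pics/s11.png',vision.grab_frame('scene')[:,:,::-1])
cv2.imwrite('pics/w11.png',vision.grab_frame('wrist')[:,:,::-1])"
```

```text
t 9.8667 pos [523.8  38.7 276. ] F [ 0.1 -0.3 -2.1] gap 31.6 q [-0.14  0.18  1.49 -0.    1.47 -1.72]
shift tool mm [  0.9 -12.6 262.8] turn [ 0.001 -0.    -0.   ]
```

View pics/s11.png

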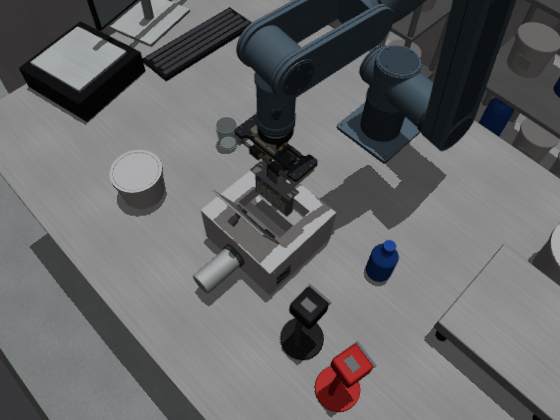

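View pics/w11.png

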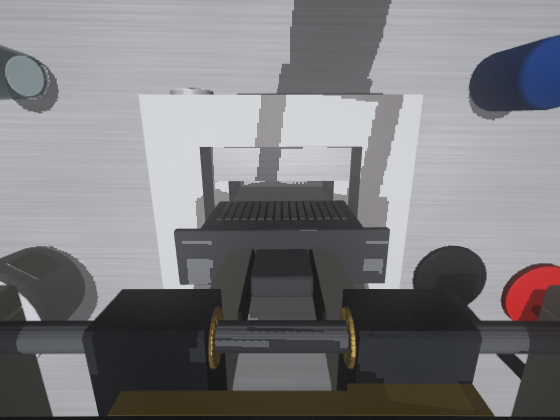

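Emit:
step_arm:
  rows:
    - [[0,0,0],[0,0,0.01],0.02]
    - [[0,0,0],[0,0,0.02],0.02]
    - [[0,0,0],[0,0,0.03],0.02]
    - [[0,0,0],[0,0,0.034],0.02]
    - [[0,0,0],[0,0,0.034],0.02]
    - [[0,0,0],[0,0,0.034],0.02]
    - [[0,0,0],[0,0,0.034],0.02]
    - [[0,0,0],[0,0,0.03],0.02]
    - [[0,0,0],[0,0,0.02],0.02]
    - [[0,0,0],[0,0,0.01],0.02]

```text
time: 10.8
eef_pos: [518.6, 298.0, 273.6]
tool_rot: [[-0.005, -1.0, -0.016], [0.0, -0.016, 1.0], [-1.0, 0.005, 0.0]]
contact_force: [-0.3, -0.4, -2.5]
finger_gap: 31.8
```

Emit:
step_arm:
  rows:
    - [[0,0,0],[0.006,0,0.004],0.02]
    - [[0,0,0],[0.006,0,0],0.02]
    - [[0,0,0],[0,0,0],0.02]
    - [[0,0,0],[0,0,0],0.02]
    - [[0,0,0],[0,0,0],0.02]
    - [[0,0,0],[0,0,0],0.02]

```text
time: 11.3
eef_pos: [520.4, 297.7, 263.8]
tool_rot: [[-0.002, -1.0, -0.012], [-0.0, -0.012, 1.0], [-1.0, 0.002, -0.0]]
contact_force: [-0.4, -0.2, -3.0]
finger_gap: 31.8
```

```bash
python3 -c "
from h import *
need([533,301.6,249])
s=vision.grab_frame('scene'); cv2.imwrite('pics/s12.png',cv2.resize(np.ascontiguousarray(s[185:385,220:400,::-1]),None,fx=3.5,fy=3,interpolation=cv2.INTER_CUBIC) if 0 else cv2.resize(np.ascontiguousarray(s[195:385,220:420,::-1]),None,fx=3.1,fy=3.1,interpolation=cv2.INTER_CUBIC))
cv2.imwrite('pics/w12.png',vision.grab_frame('wrist')[:,:,::-1])
cv2.imwrite('pics/t12.png',vision.grab_frame('top')[:,:,::-1])"
```

```text
t 11.3 pos [520.4 297.7 263.8] F [-0.4 -0.2 -3. ] gap 31.8 q [ 0.33  0.33  1.33  0.    1.48 -1.25]
shift tool mm [ 14.7 -12.7   3.8] turn [-0.001 -0.    -0.002]
```

View pics/s12.png

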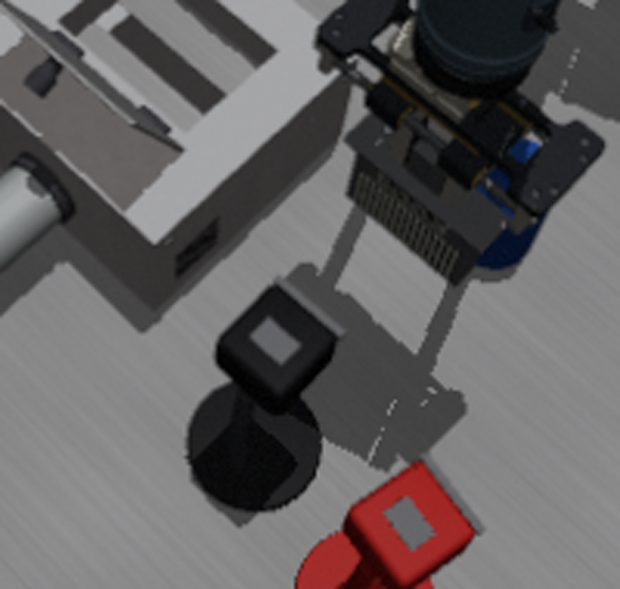

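View pics/w12.png

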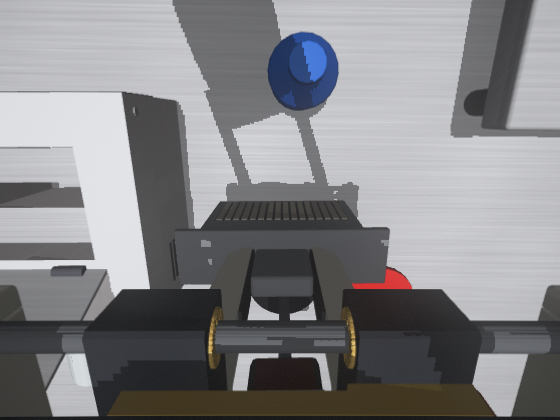

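View pics/t12.png

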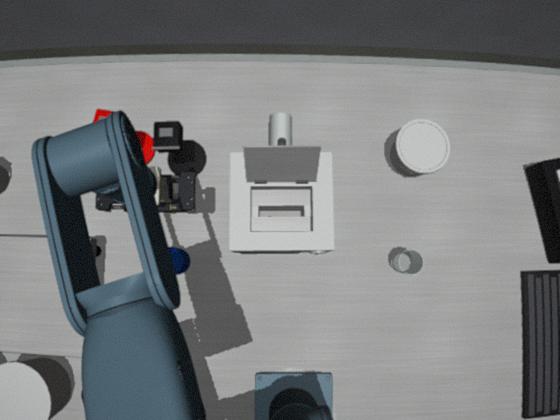

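```bash
python3 -c "
from h import *
s=vision.grab_frame('scene'); 
cv2.imwrite('pics/s13.png',cv2.resize(np.ascontiguousarray(s[232:292,322:392,::-1]),None,fx=10,fy=10,interpolation=cv2.INTER_CUBIC))
c=vision.calibration('scene'); need([533,301.6,249])
e=arm.read_state()['eef_pos']
for dz in (5,-99):
  for dy in (-55,55): print(dz,dy,(proj(c,e+[11,dy,dz-99+99-(6+5 if dz>0 else 0)])-[322,232])*10)
for dy in (-32,32):
  for h in (59,81): print('label',(proj(c,e+[11.5,dy,h-99])-[322,232])*10)
"
```

```text
t 11.5 pos [520.2 298.3 263.8] F [-0.1  0.  -2.7] gap 31.9 q [ 0.33  0.33  1.33  0.    1.48 -1.25]
shift tool mm [ 14.8 -12.9   3.2] turn [-0.     0.    -0.002]
5 -55 [141.311358    68.49648165]
5 55 [519.44035011 391.65980588]
-99 -55 [ 95.39643893 250.04140322]
-99 55 [445.82144502 556.4437734 ]
label [197.3501045  203.84725912]
label [209.91088582 160.21043058]
label [411.18829548 388.26462468]
label [427.70457823 346.98558723]
```

View pics/s13.png

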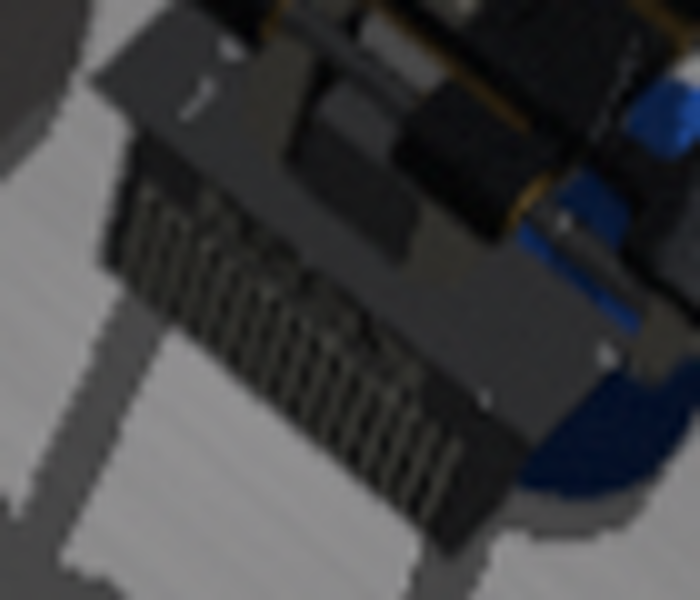

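```bash
python3 - <<'E'
from h import *
t=cv2.imread('pics/top0.png'); s=cv2.imread('pics/scene0.png')
a=cv2.convertScaleAbs(t[115:160,148:192],alpha=1.5); b=cv2.convertScaleAbs(s[280:330,285:335],alpha=1.8)
cv2.imwrite('pics/rdz.png',np.hstack([cv2.resize(a,(396,405),interpolation=cv2.INTER_CUBIC),cv2.resize(b,(400,405),interpolation=cv2.INTER_CUBIC)]))
f=cv2.imread('pics/s13.png'); cv2.imwrite('pics/s13b.png',cv2.convertScaleAbs(f[120:600,80:560],alpha=3))
E
```

```text
(no output)
```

View pics/rdz.png

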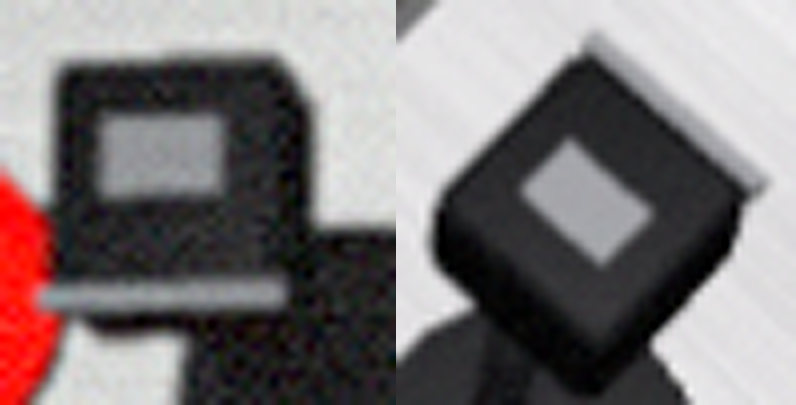

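View pics/s13b.png

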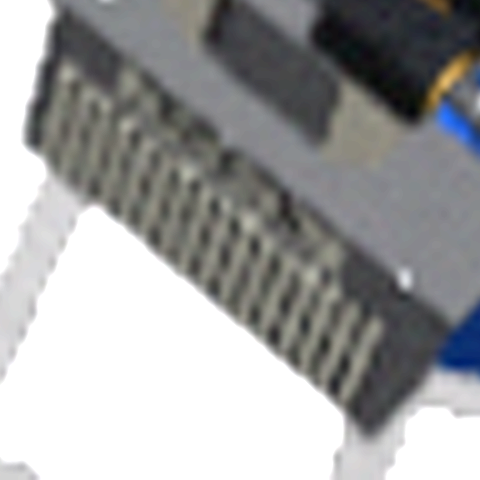

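```bash
python3 - <<'E'
from h import *
for n,(x0,y0,w,h),pts in (("top",(148,115,44,45),{'sq':(165,132),'plate':(166,147.5)}),("scene",(285,280,50,50),{'sq':(308,305),'plate':(317,294)})):
    c=vision.calibration(n); im=cv2.imread(f'pics/{n}0.png')
    k=8; z=cv2.resize(im[y0:y0+h,x0:x0+w],None,fx=k,fy=k,interpolation=cv2.INTER_CUBIC)
    g=z.max(2).astype(int); sat=g-z.min(2)
    lo,hi={'top':(62,120),'scene':(62,108)}[n]
    g0=cv2.cvtColor(im,cv2.COLOR_BGR2GRAY)
    for nm,p in pts.items(): print(n,nm,'gray',g0[int(p[1]),int(p[0])], 'bg',g0[y0+2,x0+ (w//2 if n=="top" else 3)])
    m=((g>lo)&(g<hi)&(sat<30)).astype(np.uint8)
    nl,l=cv2.connectedComponents(m,connectivity=4)
    for nm,p in pts.items():
        u=int((p[0]-x0+.5)*k); v=int((p[1]-y0+.5)*k); L=l[v,u]
        if L==0: print('bg hit'); continue
        ys,xs=np.where(l==L); print(nm,'n',len(xs)/k/k,xs.min()/k+x0,xs.max()/k+x0,ys.min()/k+y0,ys.max()/k+y0)
        uv=np.stack([(xs+.5)/k-.5+x0,(ys+.5)/k-.5+y0],1)[::7]
        Z=243 if nm=='sq' else 238
        P=np.array([plane(c,q,Z)[:2] for q in uv]); r=cv2.minAreaRect(P.astype(np.float32)); 
        d=np.linalg.svd(P-P.mean(0))[2][0] if len(P)<4000 else 0
        print(n,nm,P.mean(0).round(1),'rect',np.round(r[0],1),np.round(r[1],1),round(r[2],1),'pca deg',np.degrees(np.arctan2(d[1],d[0])).round(2))
E
```

```text
top sq gray 102 bg 141
top plate gray 102 bg 141
sq n 120.015625 159.0 172.75 127.625 136.875
top sq [681.2 302.8] rect [681.3 302.7] [21.6 31.3] 1.4 pca deg 91.36
plate n 112.203125 151.5 179.625 145.75 159.875
top plate [642.1 304.1] rect [633.9 302.1] [32.2 63.5] 1.9 pca deg 99.38
scene sq gray 92 bg 113
scene plate gray 23 bg 113
sq n 126.015625 300.875 316.625 297.5 312.375
scene sq [682.8 302.8] rect [682.9 302.6] [20.5 29.5] 2.2 pca deg 91.91
bg hit
```

Emit:
step_arm:
  rows:
    - [[-0.01,0,0],[0.005,-0.005,0],0.02]
    - [[-0.009,0,0],[0.005,-0.005,0],0.02]
    - [[0,0,0],[0.005,-0.004,0],0.02]
    - [[0,0,0],[0,0,0],0.02]
    - [[0,0,0],[0,0,0],0.02]
    - [[0,0,0],[0,0,0],0.02]
    - [[0,0,0],[0,0,0],0.02]

```text
time: 12.08
eef_pos: [533.9, 299.1, 248.5]
tool_rot: [[-0.002, -0.999, -0.032], [0.0, -0.032, 0.999], [-1.0, 0.002, 0.0]]
contact_force: [-0.3, 0.5, -3.1]
finger_gap: 32.1
```

```bash
python3 -c "
from h import *
need([534.2,297.7,249],yaw=.032)
s=vision.grab_frame('scene'); 
cv2.imwrite('pics/s14.png',cv2.resize(cv2.convertScaleAbs(np.ascontiguousarray(s[240:330,285:390,::-1]),alpha=2),None,fx=6.5,fy=6.5,interpolation=cv2.INTER_CUBIC))
c=vision.calibration('scene'); need([534.2,297.7,249],yaw=.032)
st=arm.read_state();e=st['eef_pos'];X=-st['tool_rot'][:,1];Y=st['tool_rot'][:,2]
f=lambda p:((proj(c,p)-[285,240]+.5)*6.5-.5).round()
for h in (0,88):
  for dy in (-55,55): print(h,dy,f(e+11*X+dy*Y+[0,0,h-99]))
for dx,dy in ((18,-64),(18,64),(-18,64),(-18,-64)): print('flange',f(e+dx*X+dy*Y+[0,0,93-99]))
for dy in (-32,32):
  for h in (59,81): print('label',f(e+11.5*X+dy*Y+[0,0,h-99]))
"
```

```text
t 12.0833 pos [533.9 299.1 248.5] F [-0.3  0.5 -3.1] gap 32.1 q [ 0.33  0.36  1.33  0.    1.46 -1.27]
shift tool mm [-0.5 -0.2 -1.4] turn [ 0.     0.    -0.002]
t 12.1333 pos [533.9 299.1 248.6] F [-0.1 -0.7 -2.5] gap 31.7 q [ 0.33  0.36  1.33  0.    1.46 -1.27]
shift tool mm [-0.4 -0.2 -1.4] turn [ 0.     0.    -0.002]
0 -55 [275. 160.]
0 55 [507. 352.]
88 -55 [301.  52.]
88 55 [550. 255.]
flange [270.  43.]
flange [561. 280.]
flange [626. 209.]
flange [337. -24.]
label [341. 131.]
label [348. 103.]
label [482. 247.]
label [492. 221.]
```

View pics/s14.png

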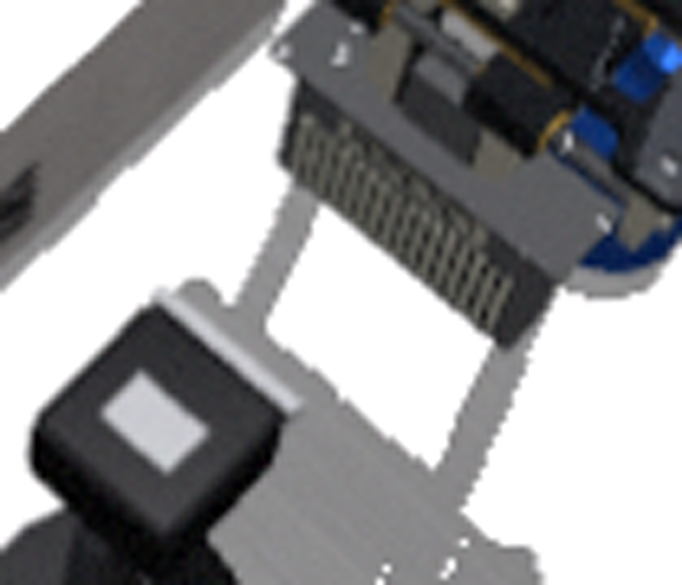

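Emit:
step_arm:
  rows:
    - [[0,0,0],[0,0,-0.0012],0.02]
    - [[0,0,0],[0,0,0],0.02]
    - [[0,0,0],[0,0,0],0.02]
    - [[0,0,0],[0,0,0],0.02]
    - [[0,0,0],[0,0,0],0.02]
    - [[0,0,0],[0,0,0],0.02]
    - [[0,0,0],[0,0,0],0.02]

```text
time: 12.72
eef_pos: [534.0, 297.8, 248.4]
tool_rot: [[-0.002, -0.999, -0.032], [-0.0, -0.032, 0.999], [-1.0, 0.002, 0.0]]
contact_force: [-0.9, 0.4, -2.3]
finger_gap: 31.7
```

```bash
python3 -c "
from h import *
need([534.2,297.7,249],yaw=.032)
cv2.imwrite('pics/s15.png',vision.grab_frame('scene')[:,:,::-1])
cv2.imwrite('pics/w15.png',vision.grab_frame('wrist')[:,:,::-1])
print(arm.read_state()['qd'].round(4))"
```

```text
t 12.7167 pos [534.  297.8 248.4] F [-0.9  0.4 -2.3] gap 31.7 q [ 0.33  0.35  1.33  0.    1.46 -1.28]
shift tool mm [-0.6 -0.2 -0.1] turn [ 0.     0.    -0.002]
[ 0.0003 -0.      0.001   0.002  -0.0005  0.0013]
```

View pics/s15.png

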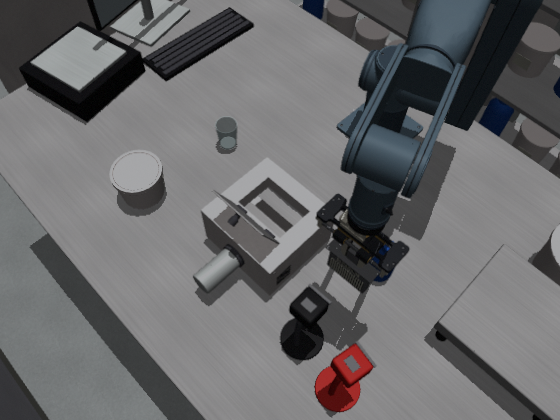

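View pics/w15.png

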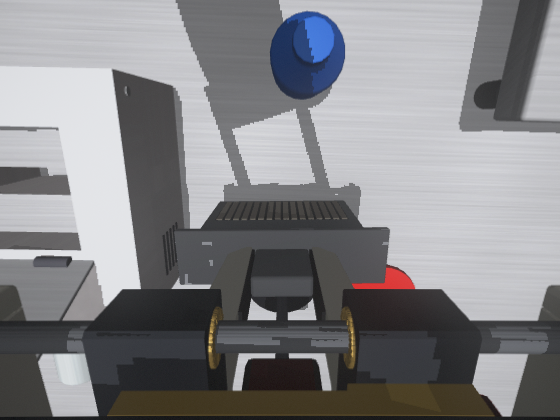

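The flap is still open and the bystanders are unmoved. The cassette is held still in front of the black reader, so I'm handing in.

```bash
python3 -c "
from h import *
print(order.sign_off())"
```

```text
the job is handed in; nothing more can be done
None
```

The job is handed in, with the cassette held still in front of the black reader. `sign_off` gave no verdict, so the result rests on my own checks.

**What I did:** I gripped the knob and swung the flap back to about 2.0 rad, where it stayed when released. I then pinched the cassette's tab across its width, drew it up out of the slot and carried it to the reader.

**Last checks, about 12.7 s on the clock:**

| Check | Result |
|---|---|
| Grip on the tab | 31.7 mm opening, matching the 32 mm tab |
| Load on the wrist | about 2–3 N, the cassette's weight |
| Joint speeds | near zero |
| Tool | within 1 mm of the planned pose |
| Label | worked out to be 100 mm from the window, within about 1 mm of its height and turned 0.032 rad to face it |
| Scene camera | flap open, cassette upright and parallel to the reader's front; tub and beaker as before |
| Bottle | partly hidden behind the gripper in the scene view, but the wrist camera shows it standing clear |

**Small disagreements:**
- **Cassette outline:** its corners in the scene picture sat up to 1 pixel (about 2 mm) from where I predicted them.
- **Reader position:** the window's position and turn come from camera measurements with about 2 mm and 0.01–0.02 rad of scatter.
- **Wrist pose reading:** one reading shifted by 5–6 mm while the arm was still settling above the well. I used the pose saved with that picture, and it agreed with my other measurements of the slot.

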